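# Unfold the press handle and wind the pad down onto the printing block

## Task

Swing the folded grip of the little printing press's crank up until it stands fully upright against its stop, before you turn the crank at all. Then, keeping the grip upright, wind the crank clockwise (seen from above) until the pad presses the wooden printing block firmly, feeling for it and stopping before the block is crushed, and let go. Leave everything else on the table where it is.

Things in the scene. Friction and masses are not known exactly. Their poses are not given: they have to be found in the camera images.
- press: small grey table-top screw press, fixed to the table; origin at table height on its vertical screw axis. Base 20 mm thick, reaching 150 mm along its -x, 100 mm along +x, 125 mm each side in y. Columns of 13 mm radius at y = +-100 mm carry a crosshead 50 mm (x) by 240 mm (y), top 150 mm above the table, nuts on it 10 mm higher. Above that only hub, crank arm and folding handle
- screw_axis (a point): point on the vertical screw axis at the height of the fold pin, 197 mm above the table. Round the axis turns a hub (radius 16 mm, top 172 mm up) with the flat crank arm, 14 mm wide, 172 to 182 mm up, reaching 62 mm from the axis to the fold pin
- fold_pin (a point): the horizontal pin at the outer end of the crank arm about which the handle folds, 62 mm from the screw axis, 197 mm above the table; it goes round with the crank
- grip_point (a point): point on the centre line of the handle's dark wooden grip, 60 mm from the fold pin. Grip: round, 20 mm across, from 21 to 85 mm from the pin, spinning freely on its stem. Folded it lies level above the arm, pointing from the pin back over the screw axis. Pinched here from above, fingers either side, they clear arm and hub. Its axes spin with it
- handle (a joint): angle of the folding handle about the fold pin: 0 folded flat over the arm (starts at 0 to 0.25), 1.571 upright, its working position, against a hard stop. A stiff friction hinge (0.30 N m, 5 N at the grip point) holds it where it is left; a hard push towards the screw axis while cranking folds it down again
- crank (a joint): crank angle, growing clockwise from above as the press closes; 0 wide open, 6.0 end of travel, starts at 0 to 1.8. The arm points at (press yaw + 2.5 - angle) rad from world x. Each rad lowers the head 8 mm. Friction of 0.5 N m (8 N at the upright grip) resists turning and holds the crank where it is left. The pad meets the block between 3.4 and 4.3
- head: press head, grey plate 100 x 120 x 12 mm on the screw, origin at the centre of its underside, 94 mm above the table at crank 0. Below it hangs a sprung, black rubber-faced pad of 100 x 120 mm on a packing set differently each time: pad underside 18 to 24 mm below the head's (unknown). The pad gives 1 mm per 30 N
- block: wooden printing block, 90 x 110 x 22 mm, lying loose on the press base under the pad; origin under its centre, 20 mm above the table; not to be shifted. Firm is 20 to 75 N on it: aim for 5 N more push at the grip than when turning freely, read alike, moving or paused (40 N on the block, 0.16 rad after touching). Over 110 N (14 N more, 0.45 rad) crushes it
- tin: small metal tin standing on the front of the press base, 38 mm across, 50 mm high, origin under its centre; not to be moved
- jar: paint jar on the table, 66 mm across, 85 mm high, origin under its centre; not to be moved
- paint: paint bottle on the table, 60 mm across, 150 mm high, origin under its centre; not to be moved
- brayer: ink roller lying on the table, about 180 mm long, origin under its roller; not to be moved
- mug: white mug on the table, 80 mm across, 95 mm high, origin under its centre; not to be moved
- brush: brush lying on the table, origin under it; not to be moved
- spare_block: second wooden block lying on the table, 90 x 110 x 22 mm, origin under its centre; not to be moved

How it is judged:
By the outcome, as a careful person would: the job done as asked, in the order asked, and still so for the second after the job is handed in, with the robot touching nothing.
It also fails if it takes over 72 s, if anything falls off the work surface, if the arm or the gripper's body presses on something with over 40 N, if the wrist force passes 120 N, or if a joint passes its speed limit or range.

## Robot

A 6-joint arm with a two-finger parallel gripper is mounted at the origin on the work surface. World frame = base frame: x ahead of the robot, y to its left, z up, the work surface at z = 0. Lengths are in mm, angles in degrees, forces in N, time in s.
With the tool pointing down it reaches from about 250 to 775 mm from the base axis. Payload 4 kg.
Tool frame: the origin (TCP) lies at the very end of the fingers, on their centre line; the grasp point (between the pads) lies 19 mm behind it (r.grasp_offset is the distance from the TCP to the grasp point, in mm); x points along the fingers, y is the direction in which the jaws open and shut, and the axes are right-handed (so a half turn about x gives the same grasp; the last joint's range is limited). The gripper opens to 94 mm and grips with 3 to 60 N. Pads are 16 mm wide; open, the fingers measure 119 mm over their backs; the gripper's body (75 mm by 177 mm) begins 78 mm behind the grasp point.
Start: joints at [-5.907, 4.996, 78.535, -0, 96.463, -5.907], TCP at [550.02, -0.007, 184.406] pointing down, gripper open.
Joint ranges: [-177.83, 177.83], [-43.37, 116.18], [15.69, 146.23], [-61.86, 241.86], [9.47, 152.12], [-147.06, 147.06]. Speed limits (degrees/s): [159.86, 159.86, 180, 180, 180, 180].

## Interface

Orientations are given as [roll, pitch, yaw] about the fixed x, y, z axes, in that order (R = Rz(yaw) Ry(pitch) Rx(roll)).
In Python, from bench import r gives the robot as it stands. The module is installed in compiled form; this text tells all that it offers.
- The arm moves only by the shell command python3 -m inch 'ROWS' [OPENING] [FORCE]. ROWS is text: rows parted by semicolons, each of 4 numbers parted by spaces: the shift along the tool's x, y, z in cm, then the turn about the tool's x in rad. In form: tx ty tz yaw; .... A call has 1 to 8 rows; each row shifts and turns the commanded pose from where the row before left it, along the tool's axes as they then stand; what a row does not reach is not made up. A row lasts 1/10 s, in which the tool goes at most 50 mm and 8.59 degrees, less where a joint would pass 70% of its speed; a pose out of reach is approached as far as the arm can. A call is refused whole if a number of a shift passes 5 or a number of a turn 0.15, either way. A call with a gripper value outside its range is refused whole. OPENING is the finger opening in cm, from 0 to 9.4, set as the call begins (- or left out, the last holds). The fingers move at their own pace and stop on an object; FORCE is the grip in N (left out, the last holds). Time passes only in rows, so rows that do not move let the fingers close. It gives the time, the measured TCP pose, the force and the opening at its end, in the units of the state.
- r.sense(): the state, without advancing time (a new reading comes with each control period).
- r.capture(name): name is "scene" or "side" or "wrist"; returns a dict with "img" (420x560x3 uint8, red, green, blue), "camera_matrix" (3x3 intrinsics, pixels), "origin" and "attitude" of the camera in the world. Camera axes: x right, y down, z forward; pixel columns grow to the right and rows downward; lengths in mm; the calibration is good to about 2 mm. A picture is of the moment at which its call begins. There is no depth.
- r.job_done(): hands the job in, once; it reports no verdict.
Trained networks look in the newest picture that a camera, given by its name, has taken for a name from the list of things; names that differ only in an ending like _2 or _b are one class to them, and where a whole thing is asked for, a point or a joint stands for the part that bears it (a point fixed in the world has none). Each returns a list of dicts, best first, with "confidence" (0 to 1); they miss things now and then, are a little off and sometimes report something else, mostly with a low value. They report only what shows in the picture. A call takes as long as a camera call.
- r.search_frame(camera, target): "rect" ([left, top, right, bottom] as shares, 0 to 1, of the picture: columns of its width, rows of its height, round what is visible of it).
- r.landmark_of(camera, target): "position" ([column, row] as shares, 0 to 1, of the picture: columns of its width, rows of its height: a listed point, or the origin of a listed thing).
The state is a dict: "clock": time; "joint_positions": joint angles; "joint_vel": joint speeds; "tau": joint torques, N m; "eef_pos": TCP position; "orientation": TCP orientation; "ft_force": force on the tool from outside, world axes, zero at the start; "torque": the same for the moment, N m; "grip_width": finger opening in mm.
Only numpy, scipy, OpenCV 4.12 (cv2) and the standard library are available. Lean on these libraries where they do the work, as an engineer would, in place of code of your own. Each camera call takes 0.05 s, during which the arm holds its last target. There are 200 camera calls.

## Working session

There is one attempt and no reset: what is moved stays moved. The work goes in short steps, Python scripts to look and compute and a shell command to move; the robot and the scene stay as the last step left them, time stands still between calls to the robot, and variables do not carry over. Pictures are saved under pics/ and viewed, about 8 in all and at most 12, crops included, and the job is handed in when it is done.

```bash
mkdir -p pics; cat > h.py <<'E'
from bench import r
import numpy as np, cv2, json
from scipy.spatial.transform import Rotation as Ro
def cap(n,f=None):
    c=r.capture(n)
    if f: cv2.imwrite('pics/'+f,c['img'][:,:,::-1])
    return c
def att(c):
    a=np.array(c['attitude'],float)
    return a if a.shape==(3,3) else (Ro.from_euler('xyz',a,degrees=True).as_matrix() if a.size==3 else None)
def ray(c,uv):
    K=np.array(c['camera_matrix']);d=att(c)@np.linalg.inv(K)@[uv[0],uv[1],1.]
    return np.array(c['origin'],float),d/np.linalg.norm(d)
def atz(c,uv,z):
    o,d=ray(c,uv);return o+d*(z-o[2])/d[2]
def proj(c,p):
    q=np.array(c['camera_matrix'])@(att(c).T@(np.array(p,float)-c['origin']));return q[:2]/q[2]
E
python3 - <<'E'
from h import *
cs={n:cap(n,n+'0.png') for n in('scene','side','wrist')}
for n,c in cs.items(): print(n,c['origin'],c['attitude'],np.array(c['camera_matrix']).tolist())
for n,c in cs.items():
  for t,z in(('press',0),('screw_axis',197),('fold_pin',197),('grip_point',197),('tin',20)):
    for d in r.landmark_of(n,t)[:2]:
      uv=np.array(d['position'])*[560,420]; print(n,t,round(d['confidence'],2),uv.round(1),atz(c,uv,z).round(1))
print(r.sense())
E
```

```text
scene [1036.6442905  -948.18996369  820.42297044] [-1.22723242e+02 -3.33124112e-02  2.77466564e+01] [[515.6194737413267, 0.0, 284.7131438036196], [0.0, 515.6194737413267, 204.70846992536516], [0.0, 0.0, 1.0]]
side [411.00712344 833.3667438  828.7501463 ] [-128.23767769   -1.26521628 -170.89705948] [[395.127072841442, 0.0, 281.02140381224694], [0.0, 395.127072841442, 205.16808453520466], [0.0, 0.0, 1.0]]
wrist [550.10751537  84.31739376 383.54599754] [1.63246325e+02 7.07166121e-02 8.86417692e-02] [[341.48951682152745, 0.0, 279.1563412754578], [0.0, 341.48951682152745, 208.12767022040165], [0.0, 0.0, 1.0]]
scene press 0.75 [294.8 255.5] [577.  -18.2   0. ]
scene press 0.18 [350.2 174.1] [545.1 443.7   0. ]
scene screw_axis 0.78 [295.4 188.3] [574.2 -14.4 197. ]
scene fold_pin 0.53 [312.8 175.6] [584.8  59.6 197. ]
scene grip_point 0.53 [298.2 185.6] [ 5.745e+02 -2.000e-01  1.970e+02]
scene tin 0.63 [253.5 237.6] [459.  -24.2  20. ]
side press 0.66 [260.1 241.8] [593.2 -19.6   0. ]
side screw_axis 0.94 [260.4 188.6] [590.9 -22.3 197. ]
side grip_point 0.67 [263.4 185.2] [585.8 -39.4 197
[... 234 characters left out ...]
87.1 196.5] [448.5 -12.   20. ]
{'clock': 0.9, 'joint_positions': array([-5.90744190e+00,  4.99531448e+00,  7.85348603e+01,  4.54863653e-04,
        9.64625151e+01, -5.90632799e+00]), 'joint_vel': array([-0.05422347, -0.10874206,  0.0511481 ,  0.02296603,  0.0348347 ,
        0.0241143 ]), 'tau': array([ 1.65412944e-04, -3.40039408e+01, -3.02599132e+01,  7.18301022e-02,
        2.36560183e-02, -5.98686029e-06]), 'eef_pos': array([ 5.50027823e+02, -6.92135772e-03,  1.84418377e+02]), 'orientation': array([87.63164711, 89.99267597, -2.36941558]), 'ft_force': array([-0.63324819,  0.18574956, -0.84387821]), 'torque': array([-0.00166432, -0.0274783 ,  0.01501361]), 'grip_width': 94.16773053776848}
```

```bash
python3 - <<'E'
import cv2,numpy as np
a=cv2.imread('pics/scene0.png')[120:300,200:400];b=cv2.imread('pics/side0.png')[120:300,180:380]
cv2.imwrite('pics/a.png',np.hstack([cv2.resize(a,None,fx=2,fy=3.3)[:590],cv2.resize(b,None,fx=2,fy=3.3)[:590]]))
E
```

```text
(no output)
```

View pics/wrist0.png

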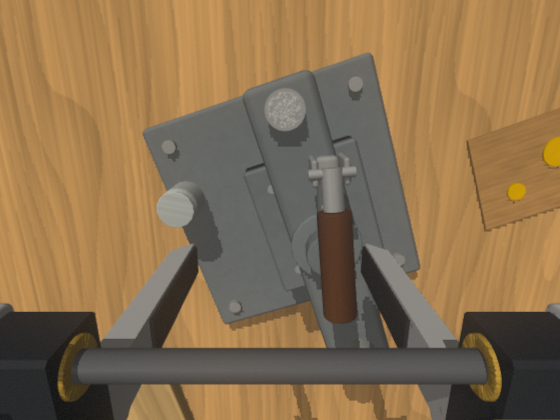

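View pics/scene0.png

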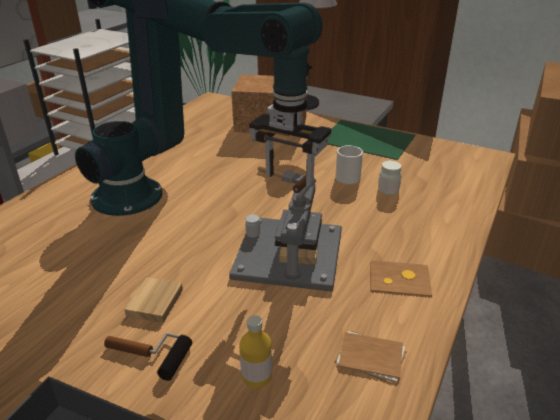

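View pics/side0.png

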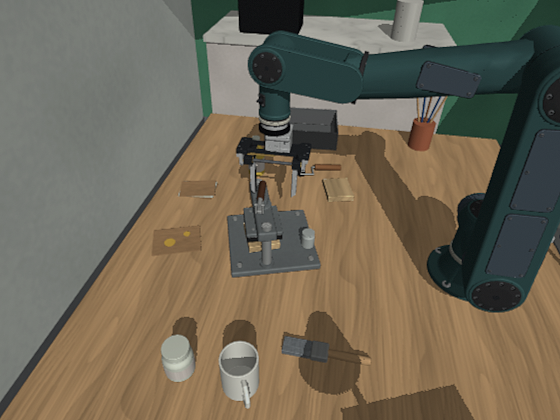

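```bash
python3 - <<'E'
from h import *
c=cap('wrist')
for uv in[(145,130),(372,54),(418,270),(227,323)]: print(atz(c,uv,20).round(1))
print('nut',atz(c,(285,108),160).round(1))
o,_=ray(c,(0,0));print(o)
for n,uv in(('pinT',(328,158)),('pin',(332,173)),('gripnear',(334,207)),('gripfar',(340,321))):
  for z in(197,207): print(n,z,atz(c,uv,z).round(1))
s=cap('scene');e=cap('side')
for n,q in(('wrist',c),('scene',s),('side',e)):
  for t in('screw_axis','grip_point','fold_pin','press'):
    print(n,t,[(round(d['confidence'],2),(np.array(d['position'])*[560,420]).round(1)) for d in r.landmark_of(n,t)[:1]])
  print(n,'proj axis',proj(q,(583,-14,197)).round(1),'pin',proj(q,(579,48,197)).round(1))
a=s['img'][150:290,220:360];b=e['img'][150:290,200:340]
cv2.imwrite('pics/a1.png',np.hstack([cv2.resize(x,(400,400),interpolation=cv2.INTER_CUBIC) for x in(a,b)])[:,:,::-1])
E
```

```text
[410.7  59.4  20. ]
[641.6 132.6  20. ]
[ 714.7 -101.6   20. ]
[ 486.2 -174.5   20. ]
nut [554.1  82.6 160. ]
[550.24300863  84.30514589 384.62435968]
pinT 197 [577.3  56.6 197. ]
pinT 207 [575.8  58.1 207. ]
pin 197 [579.9  48.2 197. ]
pin 207 [578.3  50.2 207. ]
gripnear 197 [581.9  28.5 197. ]
gripnear 207 [580.2  31.5 207. ]
gripfar 197 [589.4 -47.3 197. ]
gripfar 207 [587.3 -40.3 207. ]
wrist screw_axis [(0.64, array([332.1, 273.4]))]
wrist grip_point [(0.8, array([336.3, 277.2]))]
wrist fold_pin [(0.56, array([328.8, 172.3]))]
wrist press []
wrist proj axis [332.4 273.9] pin [330.4 173.4]
scene screw_axis [(0.6, array([296.6, 187.6]))]
scene grip_point [(0.56, array([302. , 185.7]))]
scene fold_pin [(0.55, array([310.5, 176. ]))]
scene press [(0.59, array([298.5, 254.8]))]
scene proj axis [298.8 189.1] pin [308.7 177.1]
side screw_axis [(0.68, array([261.5, 188.6]))]
side grip_point [(0.6, array([263.7, 190. ]))]
side fold_pin [(0.58, array([260.8, 201.5]))]
side press [(0.61, array([310.6, 244.3]))]
side proj axis [262.6 190.7] pin [259.5 204.8]
```

View pics/a1.png

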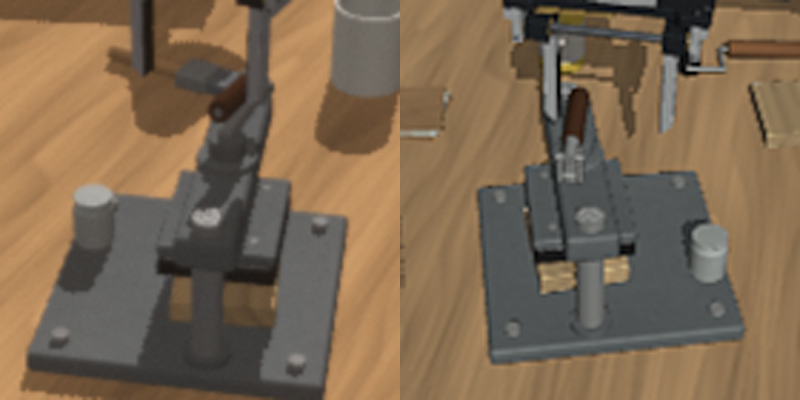

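```bash
python3 -m inch '-0.6 0 0 0; 0 1.2 0.4 -0.04; 0 1.2 0.4 -0.04; 0 1.05 0.25 0; 0 0 0 0' 5 15; python3 -m inch '0 0 0 0;0 0 0 0;0 0 0 0'; python3 - <<'E'
from h import *
c=cap('wrist','w2.png');print(r.sense()['joint_positions'],r.sense()['ft_force'])
E
```

```text
clock: 2.15
eef_pos: [585.7, -9.4, 190.2]
orientation: [-124.4, 90.0, 150.1]
ft_force: [-0.6, 0.6, -0.3]
grip_width: 57.5
clock: 2.45
eef_pos: [584.5, -9.0, 190.6]
orientation: [84.3, 90.0, -1.1]
ft_force: [0.1, -1.0, 0.8]
grip_width: 49.9
[-6.44034142e+00  9.36119251e+00  7.29914333e+01  2.84857242e-03
  9.76374863e+01 -1.10267058e+01] [ 0.6836364   0.33894919 -0.5135188 ]
```

View pics/w2.png

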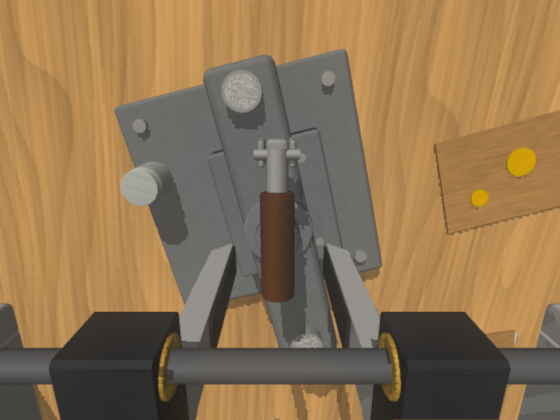

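```bash
python3 -m inch '0 0 0 0;0 0 0 0;0 0 0 0;0 0 0 0;0 0 0 0;0 0 0 0' 0 20; python3 -m inch '-0.5 0 -0.12 0;-0.5 0 -0.16 0;-0.48 0 -0.2 0;-0.46 0 -0.24 0;0 0 0 0'; python3 - <<'E'
from h import *
c=cap('wrist','w3.png');s=cap('side');e=cap('scene')
cv2.imwrite('pics/s3.png',np.hstack([cv2.resize(x,(400,400)) for x in (e['img'][110:250,220:360],s['img'][110:250,200:340])])[:,:,::-1])
E
```

```text
clock: 3.1
eef_pos: [584.3, -9.4, 191.2]
orientation: [-60.5, 90.0, -145.9]
ft_force: [-2.7, -0.7, 4.1]
grip_width: 5.6
clock: 3.6
eef_pos: [584.8, -1.6, 210.9]
orientation: [85.1, 89.9, -0.3]
ft_force: [0.2, 0.3, -0.1]
grip_width: 0.8
```

View pics/s3.png

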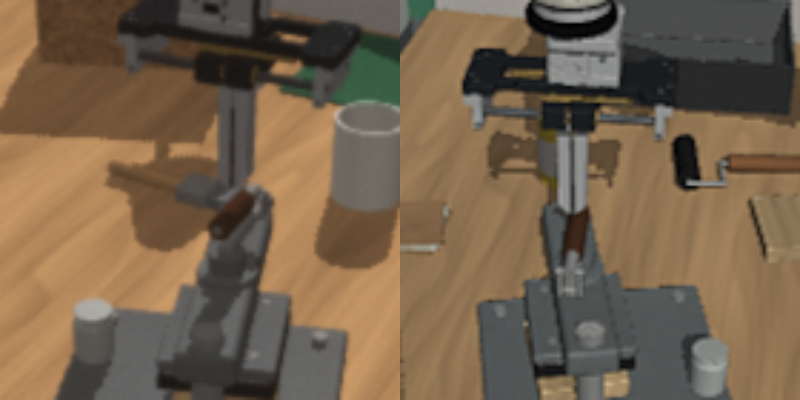

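```bash
python3 -m inch '0 0 0 0;0 0 0 0;0 0 0 0;0 0 0 0;0 0 0 0' 5 20; python3 -m inch '0 0 0.4 0;0.8 0 0.4 0;0.8 0 0 0;0.8 0 0 0;0.6 0 0 0;0 0 0 0;0 0 0 0'; python3 -m inch '0 0 0 0;0 0 0 0;0 0 0 0;0 0 0 0;0 0 0 0;0 0 0 0' 0 20;
```

```text
clock: 4.25
eef_pos: [584.2, -2.0, 209.8]
orientation: [93.0, 90.0, 7.5]
ft_force: [-0.6, -0.2, -0.2]
grip_width: 36.8
clock: 4.95
eef_pos: [584.8, -9.9, 179.5]
orientation: [-100.7, 90.0, 173.9]
ft_force: [-0.9, 0.7, -0.1]
grip_width: 49.9
clock: 5.55
eef_pos: [583.8, -10.2, 179.9]
orientation: [-84.4, 89.9, -169.8]
ft_force: [-5.3, 0.0, 2.5]
grip_width: 19.2
```

```bash
python3 -m inch '-0.57 -0.05 -0.06 0;-0.56 -0.05 -0.11 0;-0.55 0 -0.16 0;-0.53 0 -0.21 0;0 0 0 0;0 0 0 0'; python3 - <<'E'
from h import *
print(r.sense()['eef_pos'],r.sense()['ft_force'],r.sense()['torque'])
s=cap('side');e=cap('scene')
cv2.imwrite('pics/s4.png',np.hstack([cv2.resize(x,(400,400)) for x in (e['img'][110:250,220:360],s['img'][110:250,200:340])])[:,:,::-1])
E
```

```text
clock: 6.15
eef_pos: [583.2, -3.2, 202.7]
orientation: [171.0, 89.9, 85.7]
ft_force: [-2.6, 3.5, -2.7]
grip_width: 17.4
[583.23478037  -3.16019182 202.70315096] [-2.64761838  3.50325685 -2.70606307] [0.87185783 0.74112652 0.04460833]
```

View pics/s4.png

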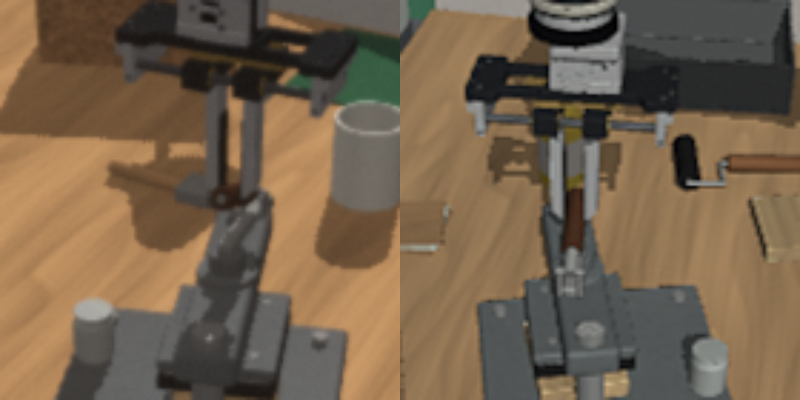

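```bash
python3 -m inch '0 0 0 0;0 0 0 0;0 0 0 0' 3.2 40; python3 -m inch '0.5 0 0 0;0.6 0 0 0;0 0 0 0;0 0 0 0'; python3 -m inch '0 0 0 0;0 0 0 0;0 0 0 0;0 0 0 0;0 0 0 0' 0 40;python3 -m inch '-0.55 0 -0.16 0;-0.53 0 -0.21 0;0 0 0 0'
```

```text
clock: 6.55
eef_pos: [584.8, -5.3, 203.6]
orientation: [69.3, 89.7, -16.1]
ft_force: [1.0, -0.3, 0.3]
grip_width: 31.7
clock: 6.95
eef_pos: [583.3, -4.7, 190.3]
orientation: [-95.2, 90.0, 179.4]
ft_force: [0.3, -1.0, 0.3]
grip_width: 32.1
clock: 7.45
eef_pos: [583.1, -4.8, 191.0]
orientation: [-73.0, 90.0, -158.4]
ft_force: [-2.1, -0.8, 1.2]
grip_width: 19.2
clock: 7.75
eef_pos: [582.4, -0.3, 199.5]
orientation: [-110.7, 89.8, 163.9]
ft_force: [-0.6, 0.7, -11.5]
grip_width: 18.8
```

```bash
python3 -m inch '-0.48 0 -0.23 0;-0.45 0 -0.27 0;-0.42 0 -0.3 0;0 0 0 0';python3 -m inch '-0.39 0 -0.34 0;-0.35 0 -0.37 0;-0.31 0 -0.40 0;0 0 0 0'
```

```text
clock: 8.15
eef_pos: [581.7, 9.3, 214.5]
orientation: [-145.7, 89.7, 129.0]
ft_force: [0.0, 5.9, -15.6]
grip_width: 19.0
clock: 8.55
eef_pos: [580.9, 19.2, 225.5]
orientation: [-127.6, 89.9, 147.0]
ft_force: [-2.1, 5.2, -18.1]
grip_width: 18.9
```

```bash
python3 -m inch '-0.22 0 -0.42 0;-0.18 0 -0.44 0;-0.13 0 -0.45 0;0 0 0 0';python3 -m inch '-0.08 0 -0.46 0;-0.04 0 -0.48 0;0 0 -0.4 0;0 0 0 0'
```

```text
clock: 8.95
eef_pos: [580.3, 30.7, 231.7]
orientation: [1.7, 89.9, -83.7]
ft_force: [-3.1, 0.1, -17.4]
grip_width: 17.1
clock: 9.35
eef_pos: [582.4, 45.6, 238.4]
orientation: [91.5, 89.2, 6.2]
ft_force: [-0.1, 0.5, 0.1]
grip_width: 0.5
```

```bash
python3 - <<'E'
from h import *
w=cap('wrist')
s=cap('side');e=cap('scene')
cv2.imwrite('pics/s5.png',np.hstack([cv2.resize(x,(400,400)) for x in (e['img'][110:250,220:360],s['img'][110:250,200:340])])[:,:,::-1])
cv2.imwrite('pics/w5.png',w['img'][:,:,::-1])
for n in('wrist','side','scene'): print(n,[(d['confidence'],(np.array(d['position'])*[560,420]).round(1)) for t in('grip_point','fold_pin') for d in r.landmark_of(n,t)[:1]])
E
```

```text
wrist [(0.76, array([274.2, 220.3]))]
side [(0.63, array([261.7, 180. ]))]
scene [(0.75, array([306.2, 160.1])), (0.8, array([308.8, 178.3]))]
```

View pics/s5.png

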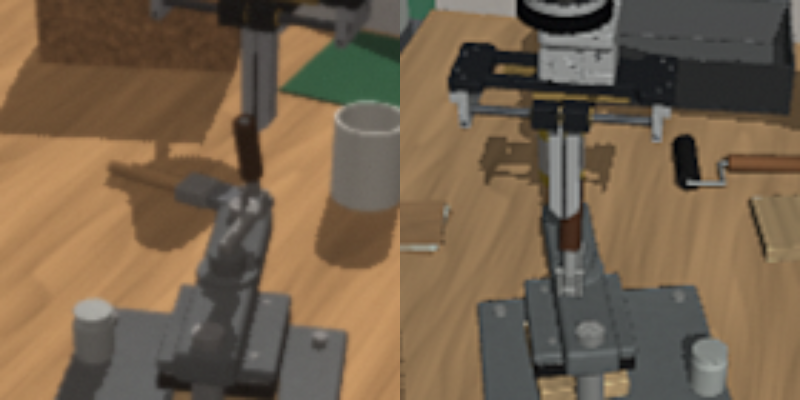

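View pics/w5.png

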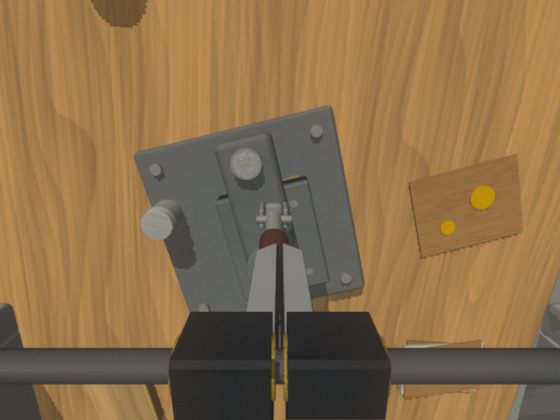

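```bash
python3 -m inch '0 0 0 0;0 0 0 0;0 0 0 0;0 0 0 0;0 0 0 0' 5 40; python3 -m inch '0 -0.15 0.5 0;0.4 0 0.5 0;0.5 0 0.5 0;0.4 0 0 0;0 0 0 0;0 0 0 0';  python3 -m inch '0 0 0 0;0 0 0 0;0 0 0 0;0 0 0 0;0 0 0 0;0 0 0 0' 0 40;
```

```text
clock: 10.3
eef_pos: [579.4, 44.0, 231.6]
orientation: [-65.9, 89.9, -151.3]
ft_force: [0.1, 0.2, -0.6]
grip_width: 37.2
clock: 10.9
eef_pos: [579.1, 29.4, 218.9]
orientation: [-108.8, 90.0, 165.7]
ft_force: [-0.5, 0.6, 0.2]
grip_width: 50.3
clock: 11.5
eef_pos: [579.8, 29.5, 219.4]
orientation: [90.2, 89.9, 4.8]
ft_force: [1.6, 0.5, -0.2]
grip_width: 19.5
```

```bash
python3 -m inch '-0.13 0 -0.35 0;-0.1 0 -0.35 0;-0.08 0 -0.35 0;0 0 0 0'; python3 -m inch '-0.05 0 -0.3 0;-0.03 0 -0.3 0;0 0 -0.2 0;0 0 0 0;0 0 0 0'
```

```text
clock: 11.9
eef_pos: [579.2, 35.0, 220.9]
orientation: [-2.8, 89.5, -88.5]
ft_force: [3.4, -10.0, -4.2]
grip_width: 19.8
clock: 12.4
eef_pos: [578.6, 42.9, 222.1]
orientation: [-0.6, 89.5, -86.3]
ft_force: [3.8, -9.5, -3.1]
grip_width: 19.2
```

```bash
for i in 1 2; do :; done; python3 -m inch '0 0 -0.2 0;0 0 -0.2 0;0 0 0 0'; python3 -m inch '0 0 -0.2 0;0 0 -0.2 0;0 0 0 0';python3 -m inch '0 0 -0.2 0;0 0 -0.2 0;0 0 0 0'; python3 - <<'E'
from h import *
print(r.sense()['ft_force'],r.sense()['torque'])
s=cap('side');e=cap('scene')
cv2.imwrite('pics/s6.png',np.hstack([cv2.resize(x,(400,400)) for x in (e['img'][110:250,220:360],s['img'][110:250,200:340])])[:,:,::-1])
E
```

```text
clock: 12.7
eef_pos: [578.3, 46.3, 222.5]
orientation: [1.7, 89.4, -84.1]
ft_force: [2.6, -10.6, -2.6]
grip_width: 18.6
clock: 13.0
eef_pos: [577.9, 50.3, 222.6]
orientation: [0.4, 89.4, -85.4]
ft_force: [2.9, -10.0, -2.2]
grip_width: 17.6
clock: 13.3
eef_pos: [577.7, 54.6, 222.7]
orientation: [3.5, 89.4, -82.2]
ft_force: [3.5, -9.4, -1.8]
grip_width: 16.3
[ 3.49472453 -9.44144864 -1.75446048] [-2.15448677 -0.69688976  0.07957297]
```

View pics/s6.png

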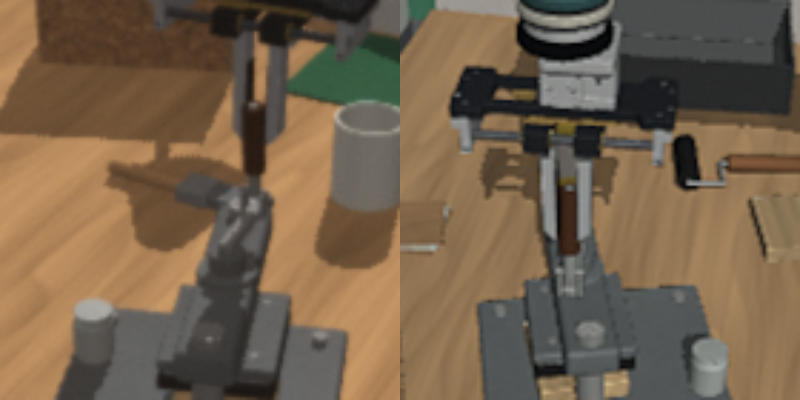

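```bash
python3 -m inch '0 0 0 0;0 0 0 0;0 0 0 0;0 0 0 0;0 0 0 0' 5 40; python3 -m inch '-0.1 0 0.7 0;-0.1 0 0.7 0;-0.1 0 0.7 0;-0.1 0 0.8 0;-0.1 0 0.8 0;0 0 0.8 0;0 0 0 0;0 0 0 0'; python3 -m inch '0 0 0 0;0 0 0 0;0 0 0 0;0 0 0 0;0 0 0 0;0 0 0 0' 1.2 40;
```

```text
clock: 13.9
eef_pos: [576.7, 60.2, 223.2]
orientation: [159.1, 90.0, 73.7]
ft_force: [-0.2, -1.5, 0.6]
grip_width: 49.3
clock: 14.7
eef_pos: [580.4, 14.7, 228.0]
orientation: [-167.3, 90.0, 107.3]
ft_force: [0.3, 0.0, -0.2]
grip_width: 49.8
clock: 15.3
eef_pos: [580.4, 15.0, 228.1]
orientation: [52.7, 90.0, -32.7]
ft_force: [-0.5, -0.5, 0.0]
grip_width: 12.4
```

```bash
python3 -m inch '0 0.12 -0.4 0;0 0 -0.4 0;0 0 -0.3 0;0 0 -0.3 0;0 0 0 0'; python3 -m inch '0 0 -0.3 0;0 0 -0.3 0;0 0 -0.3 0;0 0 0 0;0 0 0 0';  python3 -m inch '0 0 -0.3 0;0 0 -0.3 0;0 0 0 0;0 0 0 0'
```

```text
clock: 15.8
eef_pos: [580.4, 28.5, 228.6]
orientation: [11.4, 89.9, -74.0]
ft_force: [-0.7, -3.9, 0.4]
grip_width: 12.0
clock: 16.3
eef_pos: [579.8, 34.4, 228.7]
orientation: [1.9, 89.6, -83.7]
ft_force: [-1.1, -10.6, 3.5]
grip_width: 12.2
clock: 16.7
eef_pos: [579.7, 35.7, 228.8]
orientation: [0.9, 89.1, -85.0]
ft_force: [-0.7, -19.9, 3.2]
grip_width: 12.0
```

```bash
python3 -m inch '0 0 -0.3 0;0 0 0 0;0 0 0 0'; python3 -m inch '0 0 0.8 0;0 0 0.7 0;0 0 0.7 0;0 0 0 0;0 0 0 0;0 0 0 0';  python3 -m inch '0 0 0 0;0 0 0 0;0 0 0 0;0 0 0 0;0 0 0 0;0 0 0 0' 5 15; python3 - <<'E'
from h import *
print(r.sense()['eef_pos'],r.sense()['joint_positions'].round(1))
cs={n:cap(n,n+'7.png') for n in('wrist','side','scene')}
for n in cs: print(n,[(t,round(d['confidence'],2),(np.array(d['position'])*[560,420]).round(1)) for t in('grip_point','fold_pin','screw_axis') for d in r.landmark_of(n,t)[:1]], [proj(cs[n],p).round(1).tolist() for p in((579.5,49,257),(579.5,49,197),(584,-13.5,197))])
w=cs['wrist']['img'][60:340,140:420]
cv2.imwrite('pics/s7.png',np.hstack([cv2.resize(x,(400,400)) for x in (cs['scene']['img'][110:250,220:360],w)])[:,:,::-1])
E
```

```text
clock: 17.0
eef_pos: [579.6, 36.3, 228.9]
orientation: [0.6, 88.9, -85.4]
ft_force: [0.0, -24.3, 2.6]
grip_width: 12.0
clock: 17.6
eef_pos: [580.8, 25.9, 227.9]
orientation: [-174.4, 90.0, 100.3]
ft_force: [-0.0, 0.4, -0.5]
grip_width: 12.1
clock: 18.2
eef_pos: [580.8, 25.0, 228.1]
orientation: [96.9, 90.0, 11.5]
ft_force: [-0.6, -0.3, 0.1]
grip_width: 49.9
[580.78871369  25.01309987 228.1209825 ] [ -3.1   8.8  69.4   0.  101.8  -7.7]
wrist [('grip_point', 0.69, array([279.1, 225.2])), ('fold_pin', 0.66, array([277.6, 196.4])), ('screw_axis', 0.56, array([278. , 276.3]))] [[279.5, 223.7], [279.3, 195.2], [278.5, 275.9]]
side [('grip_point', 0.6, array([256.5, 181.4])), ('fold_pin', 0.74, array([259.4, 189. ])), ('screw_axis', 0.83, array([260.3, 191.9]))] [[258.9, 186.0], [259.2, 205.0], [262.2, 190.7]]
scene [('grip_point', 0.7, array([307. , 153.2])), ('fold_pin', 0.84, array([313.5, 175.2])), ('screw_axis', 0.59, array([297.8, 187.6]))] [[309.7, 155.0], [309.0, 177.0], [299.3, 189.1]]
```

View pics/s7.png

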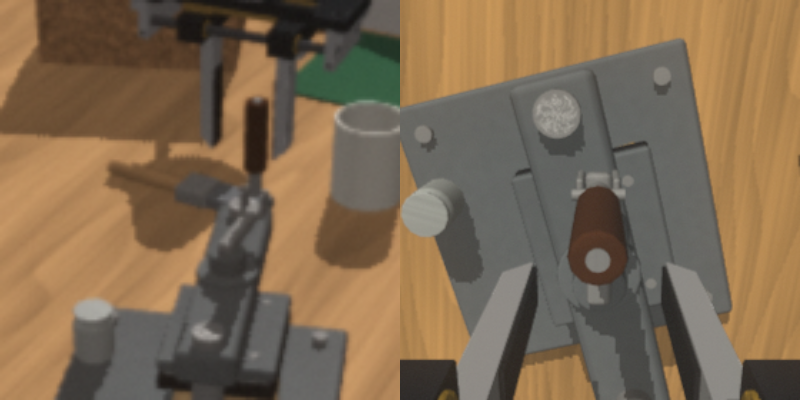

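```bash
python3 -m inch '0 0 -0.6 0;0 0 -0.6 0;0 0 -0.6 0;0 0 -0.65 0;0 0 0 0;0 0 0 0'; python3 -m inch '0 0 0 0;0 0 0 0;0 0 0 0;0 0 0 0;0 0 0 0;0 0 0 0' 0 15; python3 -m inch '0 0.63 0.03 0.1;0 0.63 0.03 0.1;0 0.63 0.03 0.1;0 0.63 0.03 0.1'; python3 - <<'E'
from h import *
s=r.sense();p=s['eef_pos'][:2]-[584,-13.5];f=s['ft_force'];t=np.arctan2(p[1],p[0]);print(np.hypot(*p),2.805-t,'tang',-(f[0]*np.sin(t)-f[1]*np.cos(t)),'rad',f[0]*np.cos(t)+f[1]*np.sin(t))
E
```

```text
clock: 19.4
eef_pos: [578.8, 49.7, 228.1]
orientation: [34.6, 90.0, -50.8]
ft_force: [-0.3, -0.7, -0.2]
grip_width: 50.2
clock: 20.0
eef_pos: [578.5, 49.2, 228.1]
orientation: [-74.8, 90.0, -160.2]
ft_force: [-1.1, -0.7, 0.4]
grip_width: 19.7
clock: 20.4
eef_pos: [600.9, 47.1, 228.1]
orientation: [-79.4, 89.6, 172.1]
ft_force: [-8.2, 0.0, 2.7]
grip_width: 19.8
62.89404876896326 1.5069834798700954 tang 7.945244934159164 rad -2.2097593467263827
```

```bash
cat > m.py <<'E'
from h import *
s=r.sense();p=s['eef_pos'][:2]-[584,-13.5];f=s['ft_force'];t=np.arctan2(p[1],p[0]);a=(2.805-t)%(2*np.pi)
print('R %.1f crank %.3f tang %.1f rad %.1f fz %.1f w %.1f'%(np.hypot(*p),a,-(f[0]*np.sin(t)-f[1]*np.cos(t)),f[0]*np.cos(t)+f[1]*np.sin(t),f[2],s['grip_width']),s['eef_pos'].round(1),'j6 %.0f'%s['joint_positions'][5],s['clock'])
E
python3 -m inch '0 0.63 0.03 0.1;0 0.63 0.03 0.1;0 0.63 0.03 0.1;0 0.63 0.03 0.1' >/dev/null; python3 m.py
python3 -m inch '0 0.63 0.03 0.1;0 0.63 0.03 0.1;0 0.63 0.03 0.1;0 0.63 0.03 0.1;0 0.63 0.03 0.1;0 0.63 0.03 0.1' >/dev/null; python3 m.py
```

```text
R 62.8 crank 1.902 tang 8.1 rad -1.0 fz 1.6 w 19.6 [622.9  35.8 228.1] j6 39 20.8
R 62.5 crank 2.494 tang 7.2 rad -2.4 fz 2.1 w 19.6 [643.5   5.7 228.1] j6 71 21.4
```

```bash
python3 -m inch '0 0.63 0.03 0.1;0 0.63 0.03 0.1;0 0.63 0.03 0.1;0 0.63 0.03 0.1;0 0 0 0' >/dev/null; python3 m.py
python3 -m inch '0 0 0 0;0 0 0 0;0 0 0 0;0 0 0 0;0 0 0 0;0 0 0 0' 5 15 >/dev/null; python3 m.py
python3 -m inch '0 0 0 -0.15;0 0 0 -0.15;0 0 0 -0.15;0 0 0 -0.15;0 0 0 -0.15;0 0 0 -0.15;0 0 0 -0.15' >/dev/null
python3 -m inch '0 0 0 -0.15;0 0 0 -0.15;0 0 0 -0.15;0 0 0 -0.15;0 0 0 -0.15;0 0 0 -0.15;0 0 0 -0.15' >/dev/null
python3 -m inch '0 0 0 -0.15;0 0 0 -0.15;0 0 0 -0.15;0 0 0 -0.15;0 0 0 -0.15;0 0 0 -0.15;0 0 0 -0.14;0 0 0 0'; python3 m.py; python3 - <<'E'
from h import *
from bench import r
o=r.sense()['orientation'];R=Ro.from_euler('xyz',o,degrees=True).as_matrix();print(np.degrees(np.arctan2(R[1,1],R[0,1])),np.degrees(np.arctan2(R[1,2],R[0,2])))
cap('scene','sc8.png');cap('wrist','w8.png')
E
```

```text
R 62.4 crank 2.930 tang 3.3 rad -2.8 fz 0.8 w 19.6 [645.9 -21.3 228.1] j6 92 21.9
R 63.2 crank 2.953 tang -0.1 rad -0.4 fz -0.6 w 49.5 [646.5 -22.8 228.1] j6 92 22.5
clock: 24.7
eef_pos: [646.5, -22.8, 228.1]
orientation: [-17.5, 90.0, -26.1]
ft_force: [-0.4, 0.5, 0.3]
grip_width: 49.7
R 63.2 crank 2.952 tang 0.4 rad -0.5 fz 0.3 w 49.7 [646.5 -22.8 228.1] j6 -88 24.7
81.34016781911247 -8.659831397445187
```

```bash
python3 -m inch '0 0 0 0;0 0 0 0;0 0 0 0;0 0 0 0;0 0 0 0;0 0 0 0' 0 15 >/dev/null; python3 m.py
python3 -m inch '0 -0.31 -0.01 0.05;0 -0.31 -0.01 0.05;0 -0.31 -0.01 0.05;0 -0.31 -0.01 0.05' >/dev/null; python3 m.py
python3 -m inch '0 -0.31 -0.01 0.05;0 -0.31 -0.01 0.05' >/dev/null; python3 m.py
python3 -m inch '0 -0.31 -0.01 0.05;0 -0.31 -0.01 0.05' >/dev/null; python3 m.py
python3 -m inch '0 -0.31 -0.01 0.05;0 -0.31 -0.01 0.05' >/dev/null; python3 m.py
```

```text
R 63.2 crank 2.932 tang 3.2 rad 0.4 fz 0.4 w 19.9 [646.7 -21.5 228.2] j6 -88 25.4
R 63.0 crank 3.102 tang 7.0 rad -0.1 fz -0.7 w 19.6 [644.3 -32.  228.2] j6 -78 25.8
R 63.1 crank 3.202 tang 8.3 rad 1.0 fz -0.2 w 19.6 [642.1 -37.9 228.3] j6 -73 26.0
R 63.0 crank 3.301 tang 7.7 rad 0.5 fz -1.3 w 19.7 [639.4 -43.5 228.3] j6 -68 26.2
R 63.0 crank 3.401 tang 7.2 rad -0.2 fz 0.2 w 19.2 [636.1 -48.9 228.3] j6 -62 26.4
```

```bash
python3 -m inch '0 -0.31 -0.01 0.05;0 -0.31 -0.01 0.05' >/dev/null; python3 m.py
python3 -m inch '0 -0.31 -0.01 0.05;0 -0.31 -0.01 0.05' >/dev/null; python3 m.py
python3 -m inch '0 -0.31 -0.01 0.05;0 -0.31 -0.01 0.05' >/dev/null; python3 m.py
```

```text
R 63.0 crank 3.501 tang 8.0 rad 1.2 fz -0.9 w 19.9 [632.3 -53.9 228.2] j6 -57 26.6
R 63.0 crank 3.601 tang 7.5 rad 1.7 fz -0.6 w 19.7 [628.  -58.5 228.3] j6 -52 26.8
R 63.0 crank 3.701 tang 6.0 rad 1.1 fz -1.4 w 20.0 [623.3 -62.7 228.3] j6 -46 27.0
```

```bash
python3 -m inch '0 -0.31 -0.01 0.05' >/dev/null; python3 m.py; python3 -m inch '0 -0.31 -0.01 0.05' >/dev/null; python3 m.py
```

```text
R 63.0 crank 3.751 tang 7.1 rad 1.2 fz -1.6 w 19.7 [620.8 -64.6 228.3] j6 -44 27.1
R 63.0 crank 3.801 tang 7.1 rad 0.9 fz -1.3 w 19.8 [618.2 -66.3 228.3] j6 -41 27.2
```

```bash
for i in 1; do :; done
python3 -m inch '0 -0.31 -0.01 0.05' >/dev/null; python3 m.py; python3 -m inch '0 -0.31 -0.01 0.05' >/dev/null; python3 m.py;  python3 -m inch '0 -0.31 -0.01 0.05' >/dev/null; python3 m.py
```

```text
R 63.0 crank 3.852 tang 6.6 rad 0.7 fz -2.5 w 19.6 [615.5 -68.  228.2] j6 -38 27.3
R 63.0 crank 3.901 tang 5.8 rad 1.8 fz -0.9 w 20.0 [612.8 -69.5 228.2] j6 -36 27.4
R 63.0 crank 3.951 tang 7.5 rad 1.2 fz -1.9 w 19.5 [609.9 -70.9 228.3] j6 -33 27.5
```

```bash
python3 -m inch '0 -0.31 -0.01 0.05' >/dev/null; python3 m.py; python3 -m inch '0 -0.31 -0.01 0.05' >/dev/null; python3 m.py;  python3 -m inch '0 -0.31 -0.01 0.05' >/dev/null; python3 m.py
```

```text
R 63.0 crank 4.001 tang 6.7 rad 1.3 fz -1.9 w 19.3 [607.1 -72.1 228.3] j6 -30 27.6
R 63.0 crank 4.051 tang 7.8 rad 2.7 fz -2.2 w 19.6 [604.1 -73.2 228.3] j6 -28 27.7
R 63.0 crank 4.101 tang 7.6 rad 1.8 fz -2.2 w 19.7 [601.1 -74.1 228.3] j6 -25 27.8
```

```bash
python3 -m inch '0 -0.31 -0.01 0.05' >/dev/null; python3 m.py; python3 -m inch '0 -0.31 -0.01 0.05' >/dev/null; python3 m.py
```

```text
R 63.0 crank 4.151 tang 7.6 rad 1.5 fz -2.2 w 19.6 [598.1 -74.9 228.3] j6 -22 27.9
R 63.0 crank 4.201 tang 6.5 rad 0.8 fz -1.6 w 19.7 [595.  -75.5 228.2] j6 -19 28.0
```

```bash
python3 -m inch '0 -0.31 -0.01 0.05' >/dev/null; python3 m.py; python3 -m inch '0 -0.31 -0.01 0.05' >/dev/null; python3 m.py
```

```text
R 63.0 crank 4.250 tang 6.5 rad 1.9 fz -2.3 w 19.8 [591.9 -76.  228.3] j6 -17 28.1
R 63.0 crank 4.296 tang 8.7 rad 1.7 fz -3.1 w 19.8 [589.  -76.3 228.3] j6 -14 28.2
```

```bash
python3 -m inch '0 -0.31 -0.01 0.05' >/dev/null; python3 m.py; python3 -m inch '0 -0.31 -0.01 0.05' >/dev/null; python3 m.py
```

```text
R 63.0 crank 4.337 tang 10.4 rad 2.5 fz -3.4 w 19.6 [586.5 -76.4 228.3] j6 -11 28.3
R 63.0 crank 4.378 tang 10.9 rad 3.3 fz -4.1 w 19.8 [583.9 -76.5 228.3] j6 -8 28.4
```

```bash
python3 -m inch '0 -0.31 -0.01 0.05' >/dev/null; python3 m.py
```

```text
R 63.0 crank 4.420 tang 11.6 rad 1.2 fz -4.7 w 19.7 [581.2 -76.4 228.3] j6 -5 28.5
```

```bash
python3 -m inch '0 0 0 0;0 0 0 0' >/dev/null; python3 m.py; python3 -m inch '0 0 0 0;0 0 0 0;0 0 0 0;0 0 0 0;0 0 0 0;0 0 0 0' 5 15 >/dev/null; python3 m.py;  python3 -m inch '-1 0 0 0;-2 0 0 0;-2 0 0 0;-2 0 0 0;-2 0 0 0;-2 0 0 0;0 0 0 0'; python3 -m inch '0 0 4 0;0 0 4 0;0 0 0 0;0 0 0 0'; python3 - <<'E'
from h import *
cs={n:cap(n,n+'9.png') for n in('wrist','side','scene')}
print(r.sense()['eef_pos'],r.sense()['ft_force'])
a=2.805-4.44;g=np.array([584+62*np.cos(a),-13.5+62*np.sin(a)])
for n in cs: print(n,[(t,round(d['confidence'],2),(np.array(d['position'])*[560,420]).round(1)) for t in('grip_point','fold_pin') for d in r.landmark_of(n,t)[:1]], [proj(cs[n],(*g,z)).round(1).tolist() for z in(257,197)])
cv2.imwrite('pics/s9.png',np.hstack([cv2.resize(x,(400,400)) for x in (cs['scene']['img'][120:280,200:360],cs['side']['img'][120:280,180:340])])[:,:,::-1])
E
```

```text
R 63.1 crank 4.431 tang 10.4 rad 1.0 fz -3.2 w 20.0 [580.5 -76.5 228.3] j6 -5 28.7
R 61.3 crank 4.498 tang -0.3 rad 0.3 fz 0.3 w 49.9 [576.5 -74.4 228.2] j6 -5 29.3
clock: 30.0
eef_pos: [577.6, -74.6, 342.5]
orientation: [84.3, 89.6, -13.1]
ft_force: [-0.3, -0.1, -0.5]
grip_width: 50.2
clock: 30.4
eef_pos: [566.0, -154.2, 337.1]
orientation: [-121.2, 89.9, 141.2]
ft_force: [-0.2, 0.0, 0.2]
grip_width: 50.0
[ 566.36348332 -152.62375094  338.0188062 ] [0.03702912 0.14635687 0.53392425]
wrist [('grip_point', 0.95, array([286.9, 112.1]))] [[283.3, 111.2], [282.6, 110.2]]
side [('grip_point', 0.58, array([268.5, 155.3])), ('fold_pin', 0.69, array([269.5, 173.4]))] [[267.9, 160.0], [267.9, 178.2]]
scene [('grip_point', 0.57, array([284., 177.])), ('fold_pin', 0.67, array([298.9, 189. ]))] [[285.6, 178.1], [285.5, 201.2]]
```

View pics/s9.png

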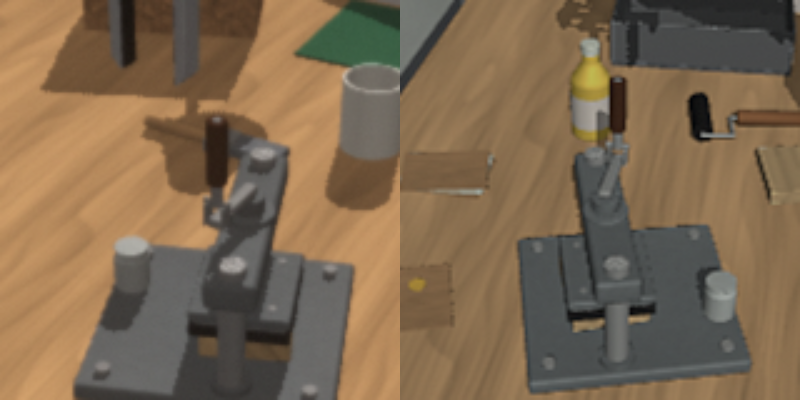

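```bash
python3 -c "
from bench import r
print(r.job_done(), r.sense()['clock'])"
```

```text
the job is handed in; nothing more can be done
the job is handed in; nothing more can be done
```

The job is handed in at about 31 s of the 72 s allowed, with the grip upright, the block pressed and the gripper well clear.

- **Raising the grip:** My pinches slipped off the grip twice and dragged along it once, so I finished by pushing it outward with the fingers as a cradle. It met its stop: the push rose from about 10 to 24 N with under 2 mm of further movement. The crank stayed where it started, at about 1.16 rad.
- **Winding:** I wound clockwise from 1.16 to about 4.43 rad, letting go once on the way to turn the gripper back. Turning freely took about 7 N.
- **Pressing:** Contact showed at about 4.26 rad. I stopped about 0.17 rad later at 11.6 N, about 4.6 N more than free, which is roughly 37 N on the block. I then let go and moved straight up and away.

**Last checks:**
- The final pictures show the grip standing upright, the pad on the block and the tin in place. The tool read about 0 N.
- The paused readings disagree a little. Paused just before letting go it read 10.4 N, against about 3 N at an earlier free pause of a different length. That would mean about 55 N on the block, still within the firm range of 20 to 75 N.
- In the last scene picture the network put the fold pin about 18 pixels from where I computed it. I took that as a network error, since the grip point agreed.
- I did not measure the other loose objects again.

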